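# Make up two mosaic class kits

## Robot

A 7-joint arm with a two-finger parallel gripper is mounted at the origin on the work surface. World frame = base frame: x ahead of the robot, y to its left, z up, the work surface at z = 0. Lengths are in m, angles in rad, forces in N, time in s.
With the tool pointing down it reaches from about 0.35 to 0.9 m from the base axis. Payload 19.9 kg.
Tool frame: the origin (TCP) lies at the very end of the fingers, on their centre line; the grasp point (between the pads) lies 19 mm behind it; z points along the fingers, y is the line along which they close (so a half turn about z gives the same grasp; the last joint's range is limited). The gripper opens to 94 mm and grips with 3 to 60 N. Pads are 16 mm wide; open, the fingers measure 119 mm over their backs; the gripper's body (75 mm by 177 mm) begins 78 mm behind the grasp point.
Start: joints at [1.095, 0.417, -0.01, 1.614, 0.005, 1.111, -0.053], TCP at [0.263, -0.567, 0.205] pointing down, gripper open.
Joint ranges: [-2.81, 2.81], [-0.39, 2.02], [-1.27, 1.25], [0.06, 2.57], [-1.19, 4.33], [0.19, 2], [-2.82, 2.82]. Speed limits (rad/s): [1.89, 1.89, 2.39, 2.39, 3.01, 3.01, 3.01].

## Interface

Orientations are given as a unit quaternion [w, x, y, z].
In Python, from plant import arm, eyes gives the robot as it stands. The module is installed in compiled form; this text tells all that it offers. Calls block until the motion is done:
- arm.move_pose(position, orientation): joint-space move of the TCP to a pose.
- arm.line_to(position, attitude=None, velocity=0.15): straight line of the TCP; attitude=None keeps the orientation; velocity is the mean speed in m/s.
- arm.movej(angles): joint-space move.
- arm.command_gripper(opening, strength=None): opening from 0.0 (shut) to 1.0 (fully open); strength is the grip in N (None keeps the last); returns when the fingers have stopped.
- arm.hold(seconds).
- arm.inverse_kinematics(position, orientation): joint angles nearest the present ones, or None.
- arm.sense(): the state.
- eyes.snapshot(name): name is "side" or "top" or "wrist"; returns the picture (384x512x3 uint8, red, green, blue); there is no depth.
- eyes.calibration(name): a dict with "fov_y" (degrees; the focal length in pixels is half the picture's height over the tangent of half this angle, whatever the lens; pixels are square), "cx", "cy" (the principal point, pixels), "dist_coeffs" ([k1, k2, p1, p2, k3] as OpenCV has them; the pictures are not rectified), "eye" and "rotation" of the camera in the world. Camera axes: x right, y up, looking along -z (the intrinsics and any distortion apply to the point x, -y, -z); pixel columns grow to the right and rows downward; lengths in m; the calibration is good to about 2 mm. A picture is of the moment at which its call begins: read the wrist's pose just before it. calibration takes no time and is no camera call; for the wrist camera it gives the pose at the moment of the call.
A pose or a line that the arm cannot do raises arm.PlanningError and nothing moves.
- arm.finish_job(): hands the job in; it is judged then, once.
The state is a dict: "t": time; "joints": joint angles; "joint_vel": joint speeds; "effort": joint torques, N m; "tool_pos": TCP position; "ee_rot": TCP orientation; "contact_force": force on the tool from outside, world axes, zero at the start; "ft_torque": the same for the moment, N m; "width": opening from 0.0 (shut) to 1.0 (fully open); "grasp_force": force on a finger pad.
Only numpy, scipy, OpenCV 4.12 (cv2) and the standard library are available. Lean on these libraries where they do the work, as an engineer would, in place of code of your own. Each camera call takes 0.05 s, during which the arm holds its last target. There are 200 camera calls.

## Task

Make up the two mosaic kits. The blue tray gets the red jar, the white jar and the tile nippers; the green tray, which already holds its glue, gets the plum jar and the spatula. Stand each jar upright in a jar pocket of its own, lay each tool flat along the long pocket of its tray, let go of everything, and leave the glue in its pocket and the turquoise jar and the clip-top jar where they stand.

Things in the scene. Friction and masses are not known exactly. Their poses are not given: they have to be found in the camera images.
- tray_blue: Blue kit tray, loose, 0.5 kg, 161 (x) by 200 (y) by 14 mm; floor 4 thick, walls 3 thick, 10 above floor. Origin: centre of underside, z up; +x points away from the robot. Long pocket 90 (x) by 194 (y), on the robot's side, centre x=-32.5, y=0. Two jar pockets on the far side, each 62 (x) by 95 (y), centres x=+46.5, y=+49 and -49 mm. Empty at the start.
- tray_green: Green kit tray, loose, 0.5 kg, 161 (x) by 200 (y) by 14 mm; floor 4 thick, walls 3 thick, 10 above floor. Origin: centre of underside, z up; +x points away from the robot. Long pocket 90 (x) by 194 (y), on the robot's side, centre x=-32.5, y=0. Two jar pockets on the far side, each 62 (x) by 95 (y), centres x=+46.5, y=+49 and -49 mm. Glue stands in the y=-49 pocket.
- jar_red: Red jar: clear jar with a screw lid, 44 mm in diameter and 50 mm high, filled with red glass tesserae, red lid (the lid is the top 12 mm). Origin: centre of the underside; z up when standing. About 90 g. 
- jar_white: White jar: clear jar with a screw lid, 44 mm in diameter and 50 mm high, filled with white glass tesserae, white lid (the lid is the top 12 mm). Origin: centre of the underside; z up when standing. About 90 g. 
- jar_plum: Plum jar: clear jar with a screw lid, 44 mm in diameter and 50 mm high, filled with dark plum (nearly black purple) glass tesserae, dark plum (nearly black purple) lid (the lid is the top 12 mm). Origin: centre of the underside; z up when standing. About 90 g. 
- nippers: Tile nippers, red plastic handles and steel jaws, lying flat, 160 mm long, 58 wide at the handles, 14 thick, about 160 g. Origin: on the underside at mid-length; +x to the jaws, z up. From x=-15 to +12 mm the steel shanks have flat parallel outer sides 40 mm apart (heights 1 to 13 mm): grip across y there, at the origin, close to the balance point.
- spatula: Adhesive spatula, lying flat, 160 mm long, with a wooden handle 100 mm long, 20 mm wide and 16 mm thick, and a thin steel blade 22 mm wide. Origin: on the underside at mid-length; +x points to the blade tip, z up. The handle runs from x = -80 to +20 mm; balance point about x = -20 mm: grip across y there. About 50 g.
- glue: White glue bottle with an orange nozzle tip, 40 mm in diameter, 68 mm high, standing in the green tray at the start. Origin: centre of the underside, z up. It is already in its place in the kit.
- jar_turquoise: Turquoise jar, not needed for these kits: clear jar with a screw lid, 44 mm in diameter and 50 mm high, filled with turquoise glass tesserae, turquoise lid (the lid is the top 12 mm). Origin: centre of the underside; z up when standing. About 90 g. 
- clip_jar: Clip-top glass storage jar of red and white tiles with an orange seal, 70 mm in diameter, 90 mm high, about 0.4 kg, standing at the back between the jars. Origin: centre of the underside. Not part of the job.

How it is judged:
By the outcome, as a careful person would: the job done as asked, in the order asked, and still so for the second after the job is handed in, with the robot touching nothing.
It also fails if it takes over 122 s, if anything falls off the work surface, if the arm or the gripper's body presses on something with over 40 N, if the wrist force passes 120 N, or if a joint passes its speed limit or range.

## Working session

There is one attempt and no reset: what is moved stays moved. The work goes in short steps, each a Python script; the robot and the scene stay as the last script left them, time stands still between calls to the robot, and variables do not carry over. Pictures are saved under pics/ and viewed, at most 14 in all, crops included, and the job is handed in when it is done.

```bash
mkdir -p pics
python3 - <<'E'
from plant import arm, eyes
import cv2
for n in ("top","side"):
    cv2.imwrite(f"pics/{n}0.png", eyes.snapshot(n)[:,:,::-1]); print(n, eyes.calibration(n))
s=arm.sense(); print(s['t'],s['tool_pos'],s['ee_rot'],s['width'])
E
```

```text
top {'fov_y': 55.554748357953486, 'cx': 258.0391057616499, 'cy': 188.68203730954377, 'dist_coeffs': array([-0.11446283,  0.        ,  0.        ,  0.        ,  0.        ]), 'eye': array([0.51909344, 0.00675864, 1.13686333]), 'rotation': array([-0.70642077, -0.02700497,  0.01840131,  0.70703735])}
side {'fov_y': 50.13784711417222, 'cx': 259.0459769466473, 'cy': 193.8629289559921, 'dist_coeffs': array([-0.03393316,  0.        ,  0.        ,  0.        ,  0.        ]), 'eye': array([0.33465902, 0.93752039, 0.59287052]), 'rotation': array([-0.12041804, -0.07181056,  0.50482192,  0.85176145])}
0.1 [ 0.26311644 -0.56654346  0.204874  ] [-5.41877015e-04  9.76456629e-01  2.15713079e-01 -1.61000277e-04] 1.0018094183743718
```

View pics/top0.png

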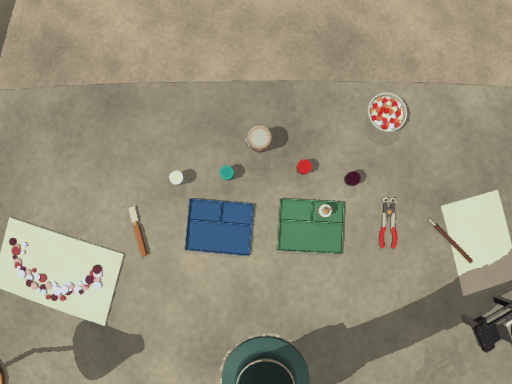

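View pics/side0.png

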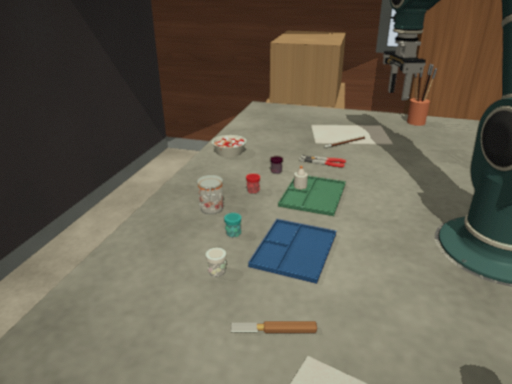

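The top view (x up, y left) shows the white jar at (176,177), turquoise (227,172), red (304,167) and plum (352,178). The blue tray is at (220,227) and the green tray at (312,226), with glue at (325,211). The nippers are at (388,222), jaws away from the robot. The spatula is at (138,231), and the thing at (450,240) is a brush, not the spatula. The side view confirms the jars are upright.

Next I'll rectify the top view to a metric map and measure on that.

```bash
cat > h.py <<'E'
import numpy as np, cv2
from scipy.spatial.transform import Rotation as R
from plant import arm, eyes
def project(P, cal):
    """world points (N,3) -> pixels"""
    q=np.asarray(cal['rotation']); Rwc=R.from_quat(q[[1,2,3,0]]).as_matrix()
    M=np.diag([1,-1,-1.])@Rwc.T
    f=192/np.tan(np.radians(cal['fov_y']/2))
    K=np.array([[f,0,cal['cx']],[0,f,cal['cy']],[0,0,1]])
    return cv2.projectPoints(np.asarray(P,float).reshape(-1,1,3),cv2.Rodrigues(M)[0],-M@cal['eye'],K,np.array(cal['dist_coeffs']))[0][:,0]
def warp(img,cal,z,x0=.3,x1=.75,y0=-.4,y1=.4):
    """metric map, 1 mm/px: row = (x1-x) mm, col = (y1-y) mm"""
    X,Y=np.meshgrid(np.arange(x1,x0,-.001),np.arange(y1,y0,-.001),indexing='ij')
    p=project(np.c_[X.ravel(),Y.ravel(),np.full(X.size,z)],cal).reshape(*X.shape,2).astype(np.float32)
    return cv2.remap(img,p[...,0],p[...,1],cv2.INTER_LINEAR)
def w2m(r,c): return .75-r/1000,.4-c/1000
E
python3 - <<'E'
from h import *
im=cv2.imread('pics/top0.png'); cal=eyes.calibration('top')
a=warp(im,cal,.010); cv2.imwrite('pics/w10.png',a)
b=warp(im,cal,.050); cv2.imwrite('pics/w50.png',b)
# tray outlines (rim z=14mm) and handles by hue
for nm,z,lo,hi in [('blue',.014,(100,110,30),(125,255,255)),('green',.014,(60,90,30),(88,255,200)),
   ('redlid',.05,(170,150,80),(180,255,255)),('redlid',.05,(0,190,120),(4,255,255)),('turq',.05,(84,130,80),(98,255,255)),('plum',.05,(140,60,15),(172,255,110)),('handles',.007,(0,150,60),(12,255,255))]:
    m=cv2.inRange(cv2.cvtColor(warp(im,cal,z),cv2.COLOR_BGR2HSV),lo,hi)
    m=cv2.morphologyEx(m,cv2.MORPH_CLOSE,np.ones((9,9)))
    for c in cv2.findContours(m,0,2)[0]:
        if cv2.contourArea(c)>300:
            (cx,cy),s,an=cv2.minAreaRect(c); print(nm,np.round(w2m(cy,cx),4),np.round(s),round(an,1),cv2.contourArea(c))
E
```

```text
blue [0.4746 0.1419] [198. 159.] 4.8 30346.0
green [ 0.4777 -0.1412] [196. 155.] 3.1 29131.0
green [0.6422 0.1192] [46. 44.] 45.0 1560.5
redlid [ 0.6558 -0.1166] [38. 39.] 63.4 1127.0
turq [0.638 0.115] [40. 40.] 90.0 1254.5
plum [ 0.621  -0.2643] [43. 40.] 9.5 1323.0
handles [0.4273 0.3922] [86. 16.] 72.1 689.0
handles [ 0.4405 -0.3637] [17. 65.] 5.4 748.5
handles [ 0.6615 -0.122 ] [45. 44.] 90.0 1544.0
```

View pics/w10.png

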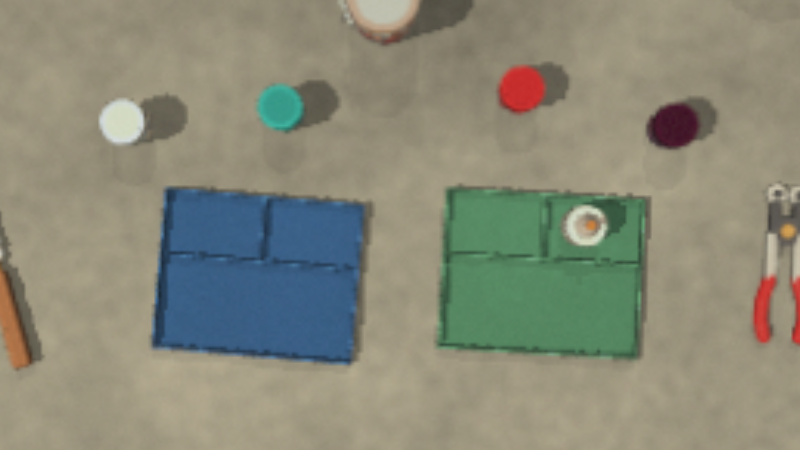

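View pics/w50.png

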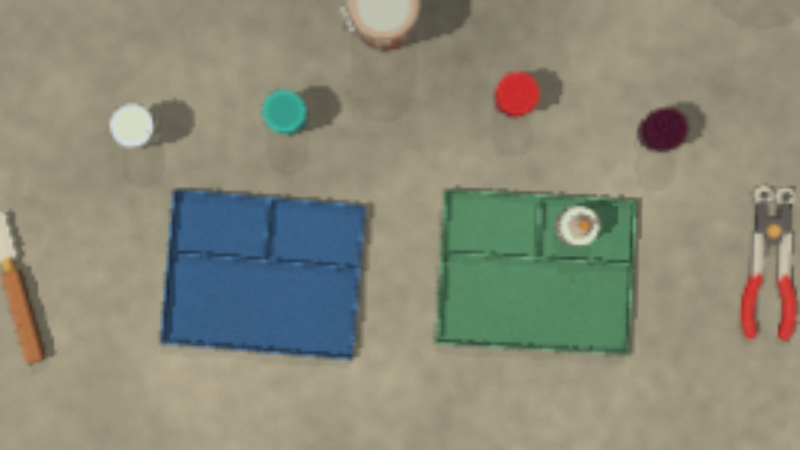

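The maps are consistent: blue tray 198×159 mm with yaw about −4.8°, green about −3.1°, lids about 40–44 mm across. Both tools are cut off at the map edges, so I'll enlarge those areas.

Run:
```python
from h import *
im=cv2.imread('pics/top0.png'); cal=eyes.calibration('top')
n=warp(im,cal,.008,.38,.58,-.45,-.33); s=warp(im,cal,.010,.36,.56,.33,.45)
o=[]
for t in (n,s):
    t=cv2.resize(t,None,fx=2.9,fy=2.9,interpolation=cv2.INTER_CUBIC)
    for k in range(0,200,20): cv2.line(t,(0,int(k*2.9)),(t.shape[1],int(k*2.9)),(0,255,255) if k%100==0 else (120,120,120),1)
    for k in range(0,120,20): cv2.line(t,(int(k*2.9),0),(int(k*2.9),t.shape[0]),(0,255,255) if k%100==0 else (120,120,120),1)
    o.append(t)
cv2.imwrite('pics/tools.png',np.hstack(o))
```

```text
Traceback (most recent call last):
ValueError: all the input array dimensions except for the concatenation axis must match exactly, but along dimension 0, the array at index 0 has size 580 and the array at index 1 has size 583
```

Run:
```python
from h import *
im=cv2.imread('pics/top0.png'); cal=eyes.calibration('top')
n=warp(im,cal,.008,.38,.58,-.45,-.33)[:200,:120]; s=warp(im,cal,.010,.36,.56,.33,.45)[:200,:120]
o=[]
for t in (n,s):
    t=cv2.resize(t,(348,580),interpolation=cv2.INTER_CUBIC)
    for k in range(0,200,20): cv2.line(t,(0,int(k*2.9)),(348,int(k*2.9)),(0,255,255) if k%100==0 else (120,120,120),1)
    for k in range(0,120,20): cv2.line(t,(int(k*2.9),0),(int(k*2.9),580),(0,255,255) if k%100==0 else (120,120,120),1)
    o.append(t)
cv2.imwrite('pics/tools.png',np.hstack(o))
```

```text
(no output)
```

View pics/tools.png

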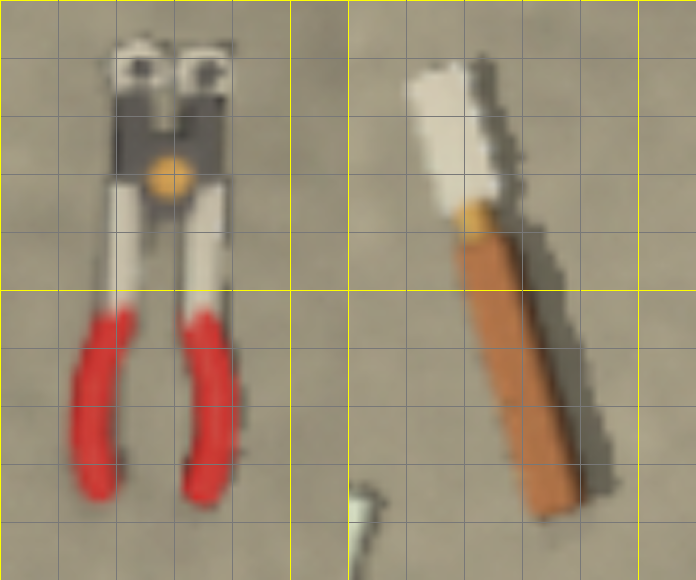

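The tools panel gives the following:
- **Nippers:** 160 mm long, with the origin about (165,273) px, which is (0.486, −0.387), yaw −2.4°. The shanks measure about 40 mm across.
- **Spatula:** mid-point about (498,290) px, with the grip point at about (0.441, 0.391), yaw +15.6°. Its length comes out at about 156 mm, close to the given 160.

Everything checks out, so I'll start with the red jar.

```bash
cat >> h.py <<'E'
TRAY={'blue':(.4746,.1419,-4.8),'green':(.4777,-.1412,-3.1)}
def q(deg): a=np.radians(deg)/2; return [0,np.cos(a),np.sin(a),0]
def in_tray(t,x,y):
    cx,cy,d=TRAY[t]; c,s=np.cos(np.radians(d)),np.sin(np.radians(d)); return cx+c*x-s*y, cy+s*x+c*y
def status(m):
    s=arm.sense(); print(m,'t%.1f'%s['t'],np.round(s['tool_pos'],4),'w%.1fmm'%(s['width']*94),'g%.1f'%s['grasp_force'],'F',np.round(s['contact_force'],1))
def pick(x,y,a,z,force,lift=.14):
    arm.command_gripper(1.0,force)
    arm.move_pose([x,y,lift],q(a)); arm.line_to([x,y,z],velocity=.15)
    arm.command_gripper(0.0,force); status('grip')
    arm.line_to([x,y,lift],velocity=.15); status('lift')
def place(x,y,a,z,open_mm,lift=.14):
    arm.line_to([x,y,lift],q(a),velocity=.2)
    arm.line_to([x,y,z+.02],velocity=.15); arm.line_to([x,y,z],velocity=.05); status('down')
    arm.command_gripper(open_mm/94); arm.line_to([x,y,lift],velocity=.2); status('away')
E
python3 - <<'E'
from h import *
pick(.656,-.1175,85.2,.018,25)
place(*in_tray('blue',.0465,-.049),85.2,.0225,64)
E
```

```text
grip t4.3 [ 0.6561 -0.1175  0.018 ] w43.4mm g25.0 F [0.7 0.3 0.9]
lift t5.2 [ 0.6554 -0.1175  0.139 ] w42.9mm g25.0 F [ 0.9  0.3 -1.3]
down t8.0 [0.5166 0.0892 0.0221] w43.1mm g25.0 F [-0.2  0.  -0.9]
away t9.2 [0.5163 0.0889 0.1391] w64.1mm g0.0 F [-0.4 -0.1 -0.4]
```

Run:
```python
from h import *
pick(.624,.268,85.2,.018,25)
place(*in_tray('blue',.0465,.049),85.2,.0225,64)
pick(.486,-.387,-2.4,.003,45)
cv2.imwrite('pics/side1.png',eyes.snapshot('side')[:,:,::-1])
im=eyes.snapshot('top')[:,:,::-1]
cv2.imwrite('pics/top1.png',np.vstack([warp(im,eyes.calibration('top'),.03)]))
```

```text
grip t12.5 [0.6241 0.268  0.018 ] w43.4mm g25.0 F [-0.4  0.   0.4]
lift t13.5 [0.6236 0.2677 0.139 ] w43.1mm g25.0 F [-0.2  0.4 -1.2]
down t15.7 [0.5248 0.1868 0.0222] w43.5mm g25.0 F [ 0.   0.4 -1. ]
away t16.9 [0.5246 0.1864 0.139 ] w64.1mm g0.0 F [ 0.1 -0.4 -0.9]
grip t21.6 [ 0.486 -0.387  0.003] w39.4mm g45.0 F [ 0.1  0.7 -0.1]
lift t22.7 [ 0.4855 -0.3867  0.139 ] w39.6mm g45.0 F [-0.7 -0.  -1.6]
```

View pics/side1.png

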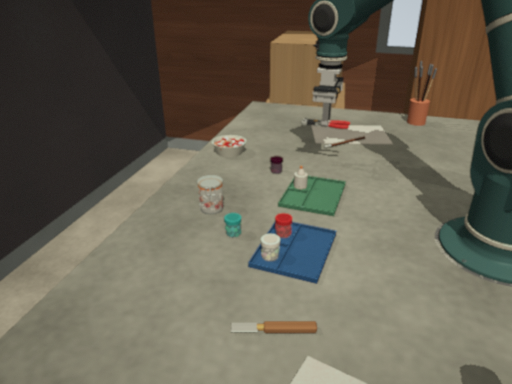

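View pics/top1.png

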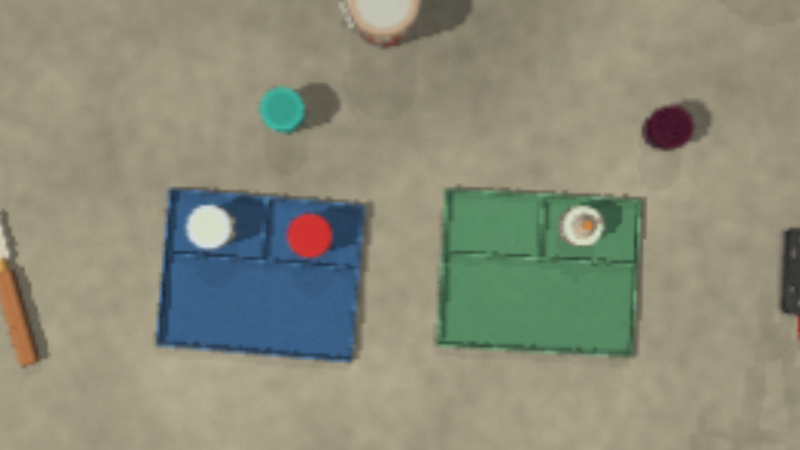

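Both jars stand in their pockets at (208,228) and (310,236), the trays haven't moved, and the nippers hang level in the gripper. Continuing with the nippers, then the plum jar and the spatula.

Run:
```python
from h import *
place(*in_tray('blue',-.0325,0),85.2,.0075,52)
pick(.622,-.2655,86.9,.018,25)
place(*in_tray('green',.0465,.049),86.9,.0225,64)
pick(.4407,.391,15.6,.003,25)
place(*in_tray('green',-.0325,-.020),86.9,.0075,40)
arm.move_pose([.40,-.42,.25],q(45))
im=eyes.snapshot('top')[:,:,::-1]
cv2.imwrite('pics/top2.png',warp(im,eyes.calibration('top'),.015))
cv2.imwrite('pics/side2.png',cv2.resize(eyes.snapshot('side')[120:300,170:370,::-1],(800,600)[:2],interpolation=cv2.INTER_CUBIC))
status('end')
```

```text
down t27.0 [0.442  0.1446 0.0071] w39.5mm g45.0 F [-0.7 -0.2 -2.3]
away t28.3 [0.4418 0.1442 0.1391] w51.6mm g0.0 F [ 0.3 -0.3 -0.4]
grip t32.5 [ 0.6221 -0.2655  0.018 ] w43.2mm g25.0 F [0.5 0.3 0.6]
lift t33.5 [ 0.6215 -0.2655  0.139 ] w43.3mm g25.0 F [ 0.   0.2 -2.5]
down t36.0 [ 0.5266 -0.0947  0.0221] w43.0mm g25.0 F [-0.3  0.7 -1.2]
away t37.2 [ 0.5262 -0.095   0.139 ] w64.1mm g0.0 F [-0.1 -0.3 -0.6]
grip t42.0 [0.4407 0.391  0.003 ] w19.4mm g25.0 F [-0.4  0.8 -0.6]
lift t43.0 [0.4404 0.3906 0.1392] w19.5mm g25.0 F [ 0.3 -1.4 -0.7]
down t47.4 [ 0.4441 -0.1593  0.0071] w19.6mm g25.0 F [ 0.2  0.4 -0.8]
away t48.7 [ 0.4436 -0.1595  0.1391] w40.3mm g0.0 F [-0.8  0.3 -0.3]
end t49.9 [ 0.4008 -0.4183  0.2495] w39.6mm g0.0 F [-0.1 -0.2  0.1]
```

View pics/top2.png

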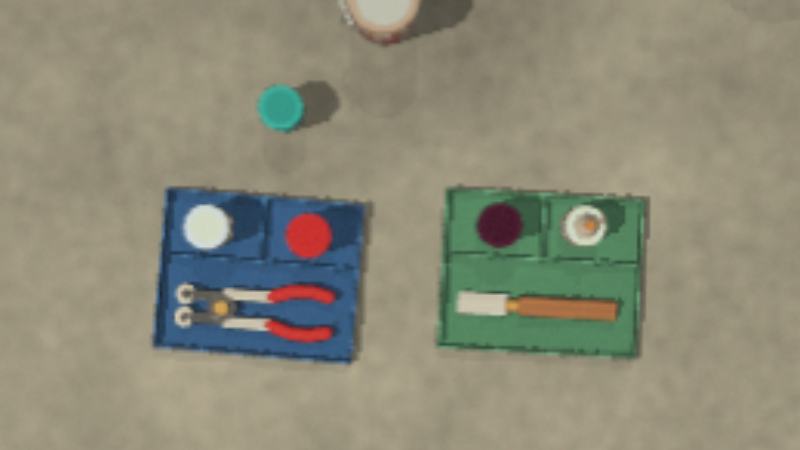

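View pics/side2.png

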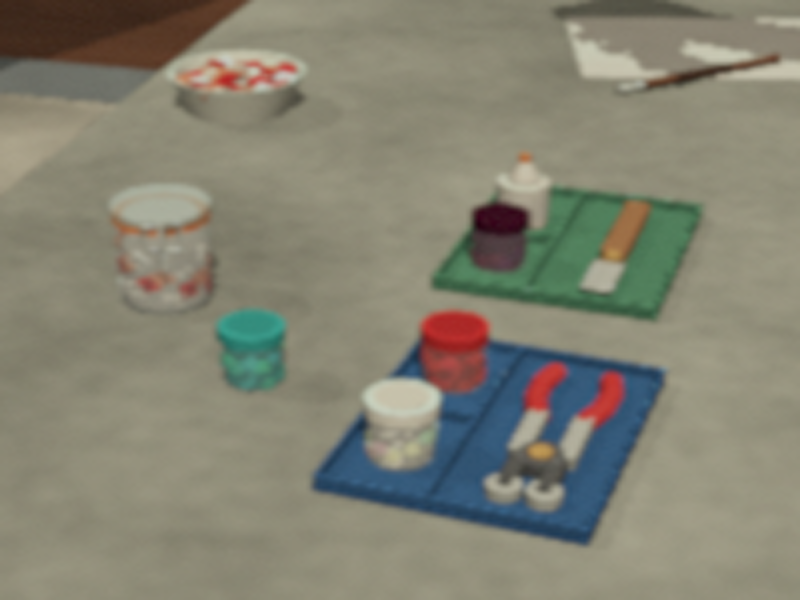

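All three jars stand upright in their own pockets, at (206,227), (308,236) and (499,225). Both tools lie flat in the long pockets. The glue (585,226), turquoise jar (280,107) and clip-top jar are where they started.

```bash
python3 -c "
from plant import arm
print(arm.finish_job())"
```

```text
the job is handed in; nothing more can be done
None
```

Both mosaic kits are made up as asked and the job is handed in, at about 50 s of the 122 s allowed; the final pictures show every item in its pocket, and the glue, turquoise jar and clip-top jar undisturbed.

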